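Close the wax mould and hold it pressed shut

ROBOT

A 7-joint arm with a two-finger parallel gripper is mounted at the origin on a cart in front of the work surface, level with it; the furniture and walls round the work are solid. World frame = base frame: x ahead of the robot, y to its left, z up, the work surface at z = 0. Lengths are in m, angles in rad, forces in N, time in s.
With the tool pointing down it reaches from about 0.425 to 0.825 m from the base axis. Payload 3.6 kg.
Tool frame: the origin (TCP) lies midway between the tips of the shut fingers; the grasp point (between the pads) lies 19 mm behind it; z points along the fingers, x is the direction in which the jaws open and shut, and the axes are right-handed (so a half turn about z gives the same grasp; the last joint's range is limited). The gripper opens to 85 mm and grips with 20 to 120 N. Pads are 22 mm wide; open, the fingers measure 114 mm over their backs; the gripper's body (76 mm by 85 mm) begins 54 mm behind the grasp point. The pads swing forward as they close: fully open they stand 13 mm farther back than shut.
Start: joints at [1.232, 0.615, -0.013, 1.423, 0.008, 1.103, -0.04], TCP at [0.199, -0.619, 0.231] pointing down, gripper open.
Joint ranges: [-3.12, 3.12], [-0.3, 2.06], [-1.34, 1.32], [0.26, 2.42], [-1.36, 4.5], [0.01, 1.98], [-2.84, 2.84]. Speed limits (rad/s): [2.79, 2.79, 3.14, 3.14, 3.14, 3.14, 3.14].

INTERFACE

Orientations are given as a 3x3 rotation matrix whose columns are the frame's x, y, z axes.
In Python, from rig import ctrl gives the robot as it stands.
- The arm moves only by the tool jog_arm, never from a script. Its arguments are lists of equal length, an entry for each row: "translation": the shift along the tool's x, y, z normalised to -1 to 1, where 1 is 0.25 m, a list of three; "delta_rot": the turn, a rotation vector about the tool's x, y, z normalised to -1 to 1, where 1 is 30 degrees, a list of three. A call has 1 to 20 rows; each row is the pose to reach, as a shift and turn from the pose measured when the call began, along the tool's axes at that moment; what a row does not reach only later rows make up. A row lasts 1/10 s, in which the tool goes at most 50 mm and 8.59 degrees, less where a joint would pass 70% of its speed; a pose out of reach is approached as far as the arm can. A call with a number of a shift or a turn outside -1 to 1 is refused whole. A call with a gripper value outside its range is refused whole. "jaw" is the gripper command: -1 is shut, 1 is fully open, values between are in proportion, set as the call begins (left out, the last holds). The fingers move at their own pace and stop on an object; the grip force is fixed at half the most. Time passes only in rows, so rows that repeat a pose let the fingers close. It gives the time, the measured TCP pose, the force and the opening at its end, in the units of the state.
- ctrl.read_state(): the state, without advancing time (a new reading comes with each control period).
- ctrl.snapshot(name): name is "side" or "top" or "wrist"; returns a dict with "img" (420x560x3 uint8, red, green, blue), "range_z" (420x560 float32, m along the optical axis (not along the pixel's ray), 0 where there is no reading), "K" (3x3 intrinsics, pixels), "R" (3x3) and "t" (3): a world point X has camera coordinates R X + t. Camera axes: x right, y down, z forward; pixel columns grow to the right and rows downward; lengths in m; the calibration is good to about 2 mm. A picture is of the moment at which its call begins.
- ctrl.sign_off(): hands the job in, once; it reports no verdict.
The state is a dict: "time": time; "joint_positions": joint angles; "joint_vel": joint speeds; "joint_efforts": joint torques, N m; "tcp_pos": TCP position; "ee_rot": TCP orientation; "force": force on the tool from outside, world axes, zero at the start; "ft_torque": the same for the moment, N m; "opening": finger opening in m.
Only numpy, scipy, OpenCV 4.12 (cv2) and the standard library are available. Lean on these libraries where they do the work, as an engineer would, in place of code of your own. Each camera call takes 0.05 s, during which the arm holds its last target.

TASK

Close the ring-wax mould: take the loose upper half by its black handle and set it onto the two dowels of the lower half, red mark over red mark. Then press it down against the spring ejector until the two halves meet face to face, and finish while still holding it pressed shut: do not let go. Leave the green spool, the tweezers and the orange wooden stick where they lie.

Things in the scene. Friction and masses are not known exactly. Their poses are not given: they have to be found in the camera images.
- cover_handle (a point): centre of the black handle of the loose upper mould half (about 0.28 kg). The half is an aluminium plate 96 x 64 x 22 mm (its x, y, z), lying flat on the bench with its mating face down; on the middle of its top stands the handle, a black block 50 (x) x 24 (y) x 40 (z) mm. This point is 42 mm above the mating face and 20 mm above the plate's top. The plate's -x end carries a red mark (top and side).
- cover_face (a point): centre of the upper half's flat underside (its mating face), 42 mm straight below cover_handle, same axes. Two plain 10 mm holes go right through the plate, at (x, y) = (-36, -19) and (36, 10) mm.
- lower_face (a point): centre of the mating face (top face, 96 x 64 mm) of the lower mould half, aluminium, fixed on a grey 130 x 90 mm base plate; the face lies 30 mm above the bench. Its x runs along the 96 mm side, z up; the -x end carries red marks. Two 8 mm steel dowels with conical tips stand 20 mm up out of this face at (x, y) = (-36, -19) and (36, 10) mm. Fits one way only: x axes alike.
- ejector (a joint): brass spring ejector pad, 36 x 28 mm, in the middle of the lower face: travel in m, 0 = standing 6 mm proud of the face, 0.006 = pressed flush, as when the mould is shut. Its spring pushes up with about 5 N at 0 and 10 N at flush, so it lifts the upper half 6 mm off the face (dowels still engaged) unless that is pressed down.
- wax_spool_mid (a point): bystander: middle of a spool of green wax wire, 44 mm across, 34 mm high, standing on the bench
- tweezers_mid (a point): bystander: middle of steel tweezers lying flat, 142 mm long (y), 9 mm high
- orange_stick_mid (a point): bystander: middle of an orange wooden stick lying flat, 135 mm long (y), 6 mm high
Mind the look-alikes: they are no part of the job. What is shaped like the part that bears cover_handle but purple or turquoise is not meant.

How it is judged:
On the way, in this order (a step that is already met when the one before it is completed fails the run):
1. the upper half is lifted clear of the bench (height (world z) of cover_face above 0.045 m), for 0.1 s.
2. the upper half sits on both dowels, the right way round (horizontal distance between cover_face and lower_face below 0.004 m and angle between the x axis of cover_face and the x axis of lower_face, either way round below 0.06 rad and angle between the z axis of cover_face and the z axis of lower_face, either way round below 0.04 rad and z of cover_face in the frame of lower_face below 0.013 m), for 0.1 s.
At the end, for the whole second after the job is handed in: Upper half on both dowels, right way round (centres within 4 mm, turned under 0.06 rad, tilted under 0.04 rad); gap between the faces under 1.6 mm, ejector in at least 4.5 mm; halves press on each other with over 6 N; fingers still on the upper half with over 3 N; at rest (horizontal distance between cover_face and lower_face below 0.004 m and angle between the x axis of cover_face and the x axis of lower_face, either way round below 0.06 rad and angle between the z axis of cover_face and the z axis of lower_face, either way round below 0.04 rad and z of cover_face in the frame of lower_face below 0.0016 m and value of joint ejector above 0.0045 m and contact force between mould_cover and mould_base above 6 N and contact force between the fingers and mould_cover above 3 N and linear speed of mould_cover below 0.01 m/s); the arm keeps its last pose, push and grip.
It fails at once if wax spool moved over 20 mm or knocked over (distance of wax_spool_mid from where it was at the start of the episode above 0.02 m or angle between wax_spool_mid's own z axis and vertical above 0.5 rad).
It fails at once if tweezers moved over 20 mm (distance of tweezers_mid from where it was at the start of the episode above 0.02 m).
It fails at once if orange stick moved over 20 mm (distance of orange_stick_mid from where it was at the start of the episode above 0.02 m).
It also fails if it takes over 48 s, if anything falls off the work surface, if the arm or the gripper's body presses on something with over 40 N, if the wrist force passes 120 N, or if a joint passes its speed limit or range.

## Working session

There is one attempt and no reset: what is moved stays moved. The work goes in short steps, Python scripts to look and compute and a tool call to move; the robot and the scene stay as the last step left them, time stands still between calls to the robot, and variables do not carry over. Pictures are saved under pics/ and viewed, and the job is handed in when it is done.

Besides the shell and the picture viewer there is one more tool, called after ">>>" by a JSON object that holds its "op" and its "data". jog_arm: Moves the arm, as the interface text tells. Its arguments: {"type":"object","properties":{"translation":{"type":"array","items":{"type":"array","items":{"type":"number","minimum":-1,"maximum":1}}},"delta_rot":{"type":"array","items":{"type":"array","items":{"type":"number","minimum":-1,"maximum":1}}},"jaw":{"type":"number"}},"required":["translation","delta_rot"]}

```bash
ls; mkdir -p pics; python3 - <<'E'
from rig import ctrl
import cv2,numpy as np
s=ctrl.read_state(); print({k:np.round(v,3).tolist() for k,v in s.items()})
for n in ["side","top"]:
    d=ctrl.snapshot(n); cv2.imwrite(f"pics/{n}0.png",d["img"][:,:,::-1]); np.savez(f"{n}0.npz",**d)
    print(n,np.round(d["K"],1).tolist(),np.round(d["R"],3).tolist(),np.round(d["t"],3).tolist())
E
```

```text
pics
{'time': 0.0, 'joint_positions': [1.233, 0.616, -0.013, 1.425, 0.008, 1.103, -0.04], 'joint_vel': [-0.0, 0.003, -0.0, -0.001, -0.001, -0.001, 0.0], 'joint_efforts': [0.001, -46.922, 0.26, -17.103, 0.01, 0.01, -0.0], 'tcp_pos': [0.199, -0.618, 0.23], 'ee_rot': [[0.307, -0.952, -0.001], [-0.952, -0.307, 0.002], [-0.003, 0.0, -1.0]], 'force': [-0.861, -0.088, -0.232], 'ft_torque': [0.042, -0.048, -0.03], 'opening': 0.086}
side [[408.9, 0.0, 280.6], [0.0, 408.9, 208.2], [0.0, 0.0, 1.0]] [[-0.839, -0.543, -0.022], [-0.219, 0.376, -0.9], [0.497, -0.751, -0.434]] [0.435, 0.147, 0.669]
top [[471.6, 0.0, 280.3], [0.0, 471.6, 205.7], [0.0, 0.0, 1.0]] [[-0.008, -1.0, 0.015], [-0.995, 0.006, -0.101], [0.101, -0.015, -0.995]] [0.033, 0.529, 1.18]
```

View pics/side0.png

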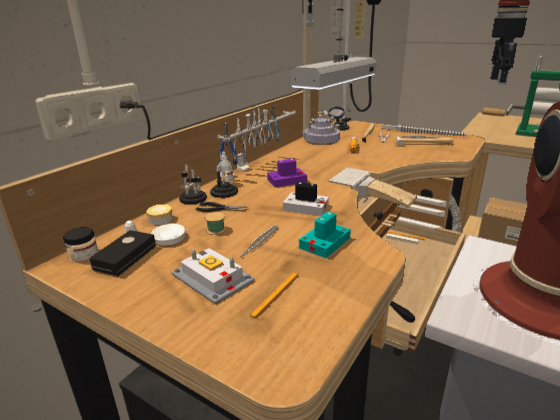

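View pics/top0.png

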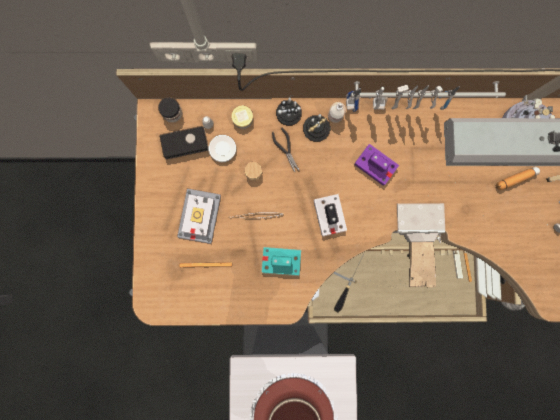

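The black-handled aluminium half is at top pixel (331,215). The look-alikes are purple (377,165) and turquoise (282,262). The lower half is at (199,216), the spool at (254,172), the tweezers at (257,215) and the orange stick at (206,265).

```bash
python3 - <<'E'
import cv2,numpy as np
a=cv2.imread("pics/top0.png")
c=cv2.resize(a[185:250,300:365],(390,390),interpolation=cv2.INTER_CUBIC)
e=cv2.resize(a[183:248,167:232],(390,390),interpolation=cv2.INTER_CUBIC)
cv2.imwrite("pics/crop1.png",np.hstack([c,e]))
b=cv2.imread("pics/side0.png")
c=cv2.resize(b[170:230,270:345],(400,320),interpolation=cv2.INTER_CUBIC)
e=cv2.resize(b[240:300,170:255],(400,320),interpolation=cv2.INTER_CUBIC)
cv2.imwrite("pics/crop2.png",np.hstack([c,e]))
E
```

```text
(no output)
```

View pics/crop1.png

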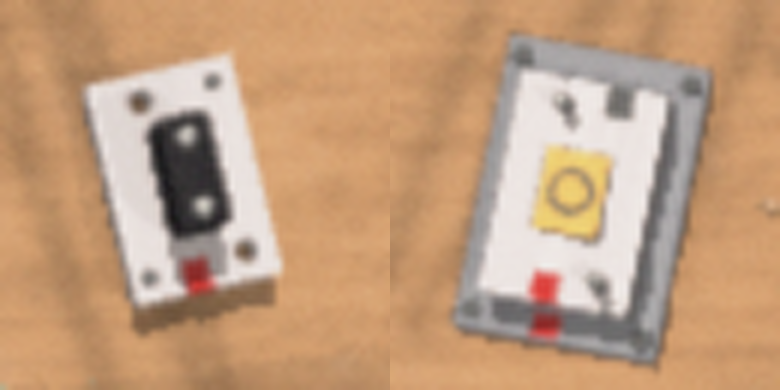

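View pics/crop2.png

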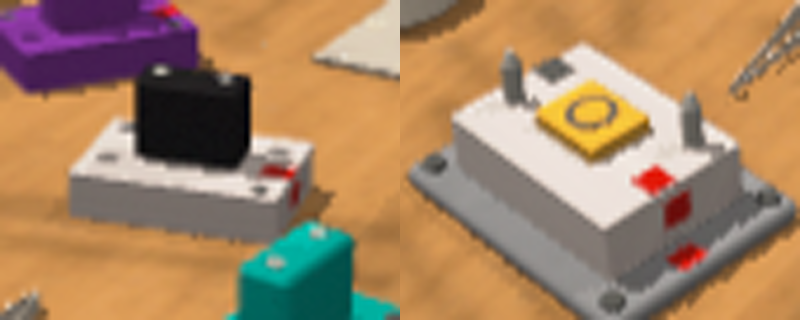

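The crop confirms the choice: aluminium plate, black handle, red mark on the end nearest the robot. Now I'll measure it.

```bash
cat > h.py <<'E'
import numpy as np,cv2
def cloud(d):
    z=d["range_z"];h,w=z.shape;v,u=np.mgrid[:h,:w];K=d["K"]
    P=np.stack([(u-K[0,2])/K[0,0]*z,(v-K[1,2])/K[1,1]*z,z],-1)
    return (P-d["t"])@d["R"]
def ray(d,u,v,z):
    c=-d["R"].T@d["t"];r=d["R"].T@np.linalg.inv(d["K"])@np.array([u,v,1.]);return c+r*(z-c[2])/r[2]
def proj(d,X):
    p=d["K"]@(d["R"]@np.asarray(X)+d["t"]);return p[:2]/p[2]
E
python3 - <<'E'
from h import *
d=dict(np.load("top0.npz"));P=cloud(d);im=d["img"];hsv=cv2.cvtColor(im,cv2.COLOR_RGB2HSV)
def comp(m,box,z,name):
    mm=np.zeros(m.shape,np.uint8);x0,y0,x1,y1=box;mm[y0:y1,x0:x1]=m[y0:y1,x0:x1]
    n,l,st,ce=cv2.connectedComponentsWithStats(mm);
    if n<2: print(name,"none");return
    i=1+np.argmax(st[1:,4]);vv,uu=np.nonzero(l==i)
    zz=P[vv,uu,2]
    cs=np.array([cv2.findContours((l==i).astype(np.uint8),0,2)[0][0][:,0]])[0]
    W=np.array([ray(d,u,v,z)[:2] for u,v in cs],np.float32)
    r=cv2.minAreaRect(W*1000)
    print(name,"n",len(uu),"zmed",np.median(zz).round(4),"pixel",ce[i].round(1),"cen",ray(d,*ce[i],z).round(4),"rect",np.round(r[0],1),np.round(r[1],1),round(r[2],2))
A=(300,185,365,250);B=(167,183,232,248)
white=(hsv[...,1]<50)&(hsv[...,2]>170); black=hsv[...,2]<70
red=((hsv[...,0]<8)|(hsv[...,0]>172))&(hsv[...,1]>150)&(hsv[...,2]>120)
yel=(abs(hsv[...,0].astype(int)-24)<6)&(hsv[...,1]>150)&(hsv[...,2]>180)
print("bench z",np.median(P[225:235,240:250,2]))
comp(white|black|red,A,.022,"coverplate");comp(black,A,.062,"handle");comp(red,A,.022,"red")
comp((P[...,2]>.012),A,.022,"plate(depth)");comp((P[...,2]>.05),A,.062,"handle(depth)")
comp((P[...,2]>.022),B,.03,"lower(depth)");comp(white,B,.03,"lower white");comp(red,B,.03,"red");comp(yel,B,.036,"ejector");comp(P[...,2]>.004,B,.008,"base")
E
```

```text
bench z -0.0006860483514672977
coverplate n 736 zmed 0.0223 pixel [329.5 213.7] cen [ 0.5084 -0.0973  0.022 ] rect [505.9 -98.5] [96.6 64.1] 12.49
handle n 137 zmed 0.0605 pixel [330.6 214.1] cen [ 0.5038 -0.095   0.062 ] rect [504.4 -95.9] [46.3 23. ] 11.41
red n 15 zmed 0.0206 pixel [332.4 231. ] cen [ 0.4638 -0.1038  0.022 ] rect [ 463.8 -104. ] [ 7.7 10.2] 89.59
plate(depth) n 927 zmed 0.0227 pixel [329.9 214.3] cen [ 0.5066 -0.0983  0.022 ] rect [506.6 -98.4] [96.4 65.3] 12.59
handle(depth) n 198 zmed 0.0608 pixel [331.8 213. ] cen [ 0.5066 -0.0981  0.062 ] rect [507.9 -97.7] [52.4 24.2] 13.02
lower(depth) n 964 zmed 0.0302 pixel [197.5 214.8] cen [0.5071 0.2396 0.03  ] rect [507.1 239.7] [64.7 97.1] 79.12
lower white n 745 zmed 0.0294 pixel [196.7 214.2] cen [0.5085 0.2417 0.03  ] rect [511.8 240.6] [ 65.5 104.4] 79.45
red n 10 zmed 0.0297 pixel [192.2 230.5] cen [0.4673 0.2526 0.03  ] rect [467.2 253.1] [7.6 5. ] 0.62
ejector none
base n 1675 zmed 0.027 pixel [198.8 215.4] cen [0.5073 0.2397 0.008 ] rect [505.4 240.2] [ 90.1 133.7] 79.05
```

```bash
cat > plan.py <<'E'
import sys,numpy as np
from rig import ctrl
from scipy.spatial.transform import Rotation as Ro
# target x y z, angle(deg) of tool x axis in world, pointing straight down
x,y,z,a=map(float,sys.argv[1:5]);s=ctrl.read_state()
R0=np.array(s["ee_rot"]);c,si=np.cos(np.radians(a)),np.sin(np.radians(a))
T=np.array([[c,si,0],[si,-c,0],[0,0,-1]])
print("t",round(s["time"],2),"pos",np.round(s["tcp_pos"],4),"ang",np.degrees(np.arctan2(R0[1,0],R0[0,0])).round(2),"F",np.round(s["force"],1),"open",round(s["opening"],4))
print("trans",np.round(R0.T@(np.array([x,y,z])-s["tcp_pos"])/.25,4),"rot",np.round(np.degrees(Ro.from_matrix(R0.T@T).as_rotvec())/30,4))
E
python3 plan.py 0.37 -0.35 0.22 -77.4;python3 plan.py 0.507 -0.098 0.22 -77.4
```

```text
t 0.1 pos [ 0.1992 -0.618   0.2302] ang -72.13 F [ 0.4 -0.4  0.2] open 0.0855
trans [-0.8105 -0.9791  0.0428] rot [0.0003 0.0045 0.1756]
t 0.1 pos [ 0.1992 -0.618   0.2302] ang -72.13 F [ 0.4 -0.4  0.2] open 0.0855
trans [-1.6017 -1.81    0.0447] rot [0.0003 0.0045 0.1756]
```

>>> {"op": "jog_arm", "data": {"translation": [[-0.1,-0.12,0.01],[-0.25,-0.3,0.02],[-0.4,-0.49,0.03],[-0.55,-0.67,0.04],[-0.7,-0.85,0.04],[-0.81,-0.98,0.04],[-0.81,-0.98,0.04]], "delta_rot": [[0,0,0.03],[0,0,0.06],[0,0,0.09],[0,0,0.12],[0,0,0.15],[0,0,0.176],[0,0,0.176]], "jaw": 1}}

```text
time: 0.8
tcp_pos: [0.3726, -0.3453, 0.2204]
ee_rot: [[0.223, -0.975, -0.0], [-0.975, -0.223, 0.005], [-0.005, -0.001, -1.0]]
force: [0.6, -0.0, 0.3]
opening: 0.0852
```

```bash
python3 plan.py 0.507 -0.098 0.2 -77.4
```

```text
t 0.8 pos [ 0.3726 -0.3453  0.2204] ang -77.09 F [ 0.6 -0.   0.3] open 0.0852
trans [-0.8436 -0.7449  0.0866] rot [-0.0017  0.0095  0.0104]
```

>>> {"op": "jog_arm", "data": {"translation": [[-0.15,-0.13,0.02],[-0.3,-0.26,0.04],[-0.45,-0.4,0.06],[-0.6,-0.53,0.07],[-0.75,-0.66,0.085],[-0.844,-0.745,0.087],[-0.844,-0.745,0.087],[-0.844,-0.745,0.087],[-0.844,-0.745,0.087]], "delta_rot": [[0,0,0.01],[0,0.005,0.01],[0,0.01,0.01],[0,0.01,0.01],[0,0.01,0.01],[0,0.01,0.01],[0,0.01,0.01],[0,0.01,0.01],[0,0.01,0.01]]}}

```text
time: 1.7
tcp_pos: [0.5061, -0.0995, 0.1996]
ee_rot: [[0.216, -0.976, -0.0], [-0.976, -0.216, -0.001], [0.001, 0.001, -1.0]]
force: [0.4, -0.5, 1.0]
opening: 0.0852
```

```bash
python3 - <<'E'
from h import *
from rig import ctrl
d=ctrl.snapshot("wrist");np.savez("w1.npz",**d);cv2.imwrite("pics/w1.png",d["img"][:,:,::-1])
print(ctrl.read_state()["tcp_pos"],-d["R"].T@d["t"])
for X in [(.5068,-.0982,.062),(.5068,-.0982,.022)]: print(proj(d,X))
E
```

```text
[ 0.50610242 -0.09982592  0.19973977] [ 0.57745466 -0.08366575  0.34227692]
[275.08749926 201.83651909]
[275.22278588 192.69933143]
```

View pics/w1.png

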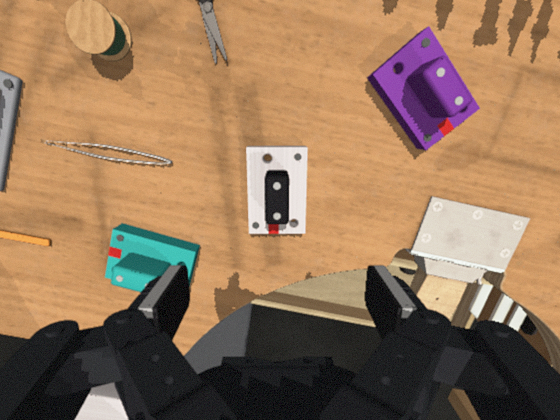

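```bash
cat > meas.py <<'E'
from h import *
def rect(d,m,z,box,name):
    P=cloud(d)
    mm=np.zeros(m.shape,np.uint8);x0,y0,x1,y1=box;mm[y0:y1,x0:x1]=m[y0:y1,x0:x1]
    n,l,st,ce=cv2.connectedComponentsWithStats(mm)
    i=1+np.argmax(st[1:,4]);vv,uu=np.nonzero(l==i)
    c=max(cv2.findContours((l==i).astype(np.uint8),0,2)[0],key=len)[:,0]
    W=np.array([ray(d,u,v,z)[:2] for u,v in c],np.float32)
    r=cv2.minAreaRect(W*1000)
    print(name,len(uu),"z",np.median(P[vv,uu,2]).round(4),"px",ce[i].round(1),"rect",np.round(r[0],1),np.round(r[1],1),round(r[2],2))
E
python3 - <<'E'
from meas import *
d=dict(np.load("w1.npz"));P=cloud(d);z=P[...,2];B=(235,135,320,245)
rect(d,(z>.05),.062,B,"handle");rect(d,(z>.012)&(z<.035)|(z>.05),.022,B,"plate")
h=cv2.cvtColor(d["img"],cv2.COLOR_RGB2HSV);rect(d,(h[...,2]<75)&(z>.045),.062,B,"black");rect(d,(h[...,1]<60)&(h[...,2]>120),.022,B,"white")
print(np.median(z[250:280,215:240]))
E
```

```text
handle 1244 z 0.0617 px [276.1 197.9] rect [509.6 -98.3] [50.5 23.4] 13.16
plate 4985 z 0.0223 px [276.2 188.7] rect [509.1 -98.8] [95.6 64. ] 12.59
black 1080 z 0.0617 px [276.6 197. ] rect [510.7 -98.8] [50.3 22.4] 12.53
white 3685 z 0.0219 px [276.6 185.2] rect [508.6 -99.3] [96.8 64.5] 12.6
-2.775258758385233e-05
```

```bash
python3 plan.py 0.507 0.1 0.2 -90
```

```text
t 1.75 pos [ 0.5061 -0.0998  0.1997] ang -77.57 F [ 0.1  0.4 -0.4] open 0.0857
trans [-0.7798 -0.1755 -0.0019] rot [ 4.000e-04 -2.000e-03  4.143e-01]
```

>>> {"op": "jog_arm", "data": {"translation": [[-0.15,-0.03,0],[-0.3,-0.06,0],[-0.5,-0.1,0],[-0.65,-0.15,0],[-0.78,-0.175,0]], "delta_rot": [[0,0,0.08],[0,0,0.16],[0,0,0.25],[0,0,0.33],[0,0,0.41]]}}

```text
time: 2.25
tcp_pos: [0.5072, 0.101, 0.1998]
ee_rot: [[-0.001, -1.0, 0.001], [-1.0, 0.001, -0.001], [0.001, -0.001, -1.0]]
force: [0.5, 0.0, -0.7]
opening: 0.0852
```

```bash
python3 plan.py 0.505 0.239 0.2 -100.9
```

```text
t 2.25 pos [0.5072 0.101  0.1998] ang -90.04 F [ 0.5  0.  -0.7] open 0.0852
trans [-0.5519  0.0091 -0.0013] rot [-0.0017 -0.001   0.362 ]
```

>>> {"op": "jog_arm", "data": {"translation": [[-0.15,0,0],[-0.3,0.005,0],[-0.45,0.009,0],[-0.552,0.009,0],[-0.552,0.009,0],[-0.552,0.009,0],[-0.552,0.009,0]], "delta_rot": [[0,0,0.1],[0,0,0.2],[0,0,0.3],[0,0,0.362],[0,0,0.362],[0,0,0.362],[0,0,0.362]]}}

```text
time: 2.95
tcp_pos: [0.5057, 0.2361, 0.1997]
ee_rot: [[-0.193, -0.981, 0.001], [-0.981, 0.193, -0.002], [0.002, -0.001, -1.0]]
force: [-0.5, -1.1, 0.1]
opening: 0.0856
```

```bash
python3 - <<'E'
from meas import *
from rig import ctrl
d=ctrl.snapshot("wrist");np.savez("w2.npz",**d);cv2.imwrite("pics/w2.png",d["img"][:,:,::-1])
s=ctrl.read_state();print(s["tcp_pos"],np.degrees(np.arctan2(s["ee_rot"][1][0],s["ee_rot"][0][0])))
P=cloud(d);z=P[...,2]
print(proj(d,(.507,.2396,.03)))
B=(220,120,335,260);h=cv2.cvtColor(d["img"],cv2.COLOR_RGB2HSV)
rect(d,(z>.022),.03,B,"face");rect(d,(h[...,1]<60)&(h[...,2]>120)&(z>.02),.03,B,"white");rect(d,(z>.004)&(z<.03),.008,B,"base")
rect(d,(abs(h[...,0].astype(int)-24)<7)&(h[...,1]>130)&(h[...,2]>150)&(z>.025),.036,B,"ej")
m=((z>.042)).astype(np.uint8);m[:120]=0;m[260:]=0;m[:,:220]=0;m[:,335:]=0
n,l,st,ce=cv2.connectedComponentsWithStats(m)
for i in range(1,n):
    vv,uu=np.nonzero(l==i);print("dowel",st[i,4],ce[i].round(1),P[vv,uu].mean(0).round(4),z[vv,uu].max().round(4))
E
```

```text
[0.50565299 0.23629238 0.19974408] -101.12428015130088
[272.57346655 195.04745854]
face 5289 z 0.0302 px [271.3 190. ] rect [510.  240.2] [63.6 96.4] 79.27
white 4083 z 0.0299 px [270.8 189.1] rect [510.  240.2] [63.6 96.4] 79.27
base 5758 z 0.0087 px [271.5 181.3] rect [509.7 240.3] [ 89.2 128.3] 79.25
ej 547 z 0.036 px [271.9 193.4] rect [509.4 240.2] [26.3 34.2] 78.92
dowel 1 [263. 121.] [0.5771 0.2223 0.3425] 0.3425
dowel 1 [222. 122.] [0.5771 0.2223 0.3425] 0.3425
dowel 1 [231. 124.] [0.5771 0.2223 0.3425] 0.3425
dowel 1 [243. 125.] [0.5771 0.2223 0.3425] 0.3425
dowel 1 [258. 125.] [0.5771 0.2223 0.3425] 0.3425
dowel 1 [310. 124.] [0.5771 0.2223 0.3425] 0.3425
dowel 1 [313. 131.] [0.5771 0.2223 0.3425] 0.3425
dowel 1 [287. 135.] [0.5771 0.2223 0.3425] 0.3425
dowel 1 [306. 134.] [0.5771 0.2223 0.3425] 0.3425
dowel 1 [296. 137.] [0.5771 0.2223 0.3425] 0.3425
dowel 1 [332. 138.] [0.5771 0.2223 0.3425] 0.3425
dowel 1 [249. 143.] [0.5771 0.2223 0.3425] 0.3425
dowel 1 [326. 143.] [0.5771 0.2223 0.3425] 0.3425
dowel 1 [294. 146.] [0.5771 0.2223 0.3425] 0.3425
dowel 1 [245. 148.] [0.577
[... 1479 characters left out ...]
wel 1 [261. 218.] [0.5771 0.2223 0.3425] 0.3425
dowel 1 [289. 218.] [0.5771 0.2223 0.3425] 0.3425
dowel 48 [289.5 229.3] [0.4715 0.2285 0.047 ] 0.0512
dowel 1 [325. 226.] [0.5771 0.2223 0.3425] 0.3425
dowel 1 [230. 228.] [0.5771 0.2223 0.3425] 0.3425
dowel 1 [333. 232.] [0.5771 0.2223 0.3425] 0.3425
dowel 1 [241. 244.] [0.5771 0.2223 0.3425] 0.3425
dowel 1 [334. 247.] [0.5771 0.2223 0.3425] 0.3425
dowel 1 [295. 249.] [0.5771 0.2223 0.3425] 0.3425
dowel 1 [306. 249.] [0.5771 0.2223 0.3425] 0.3425
dowel 1 [245. 251.] [0.5771 0.2223 0.3425] 0.3425
dowel 1 [331. 250.] [0.5771 0.2223 0.3425] 0.3425
dowel 1 [223. 253.] [0.5771 0.2223 0.3425] 0.3425
dowel 1 [311. 255.] [0.5771 0.2223 0.3425] 0.3425
```

View pics/w2.png

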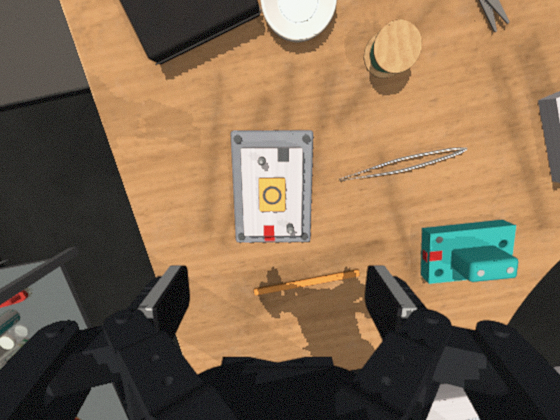

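The lower half is in view at pixel (271,192), with the red mark at (269,232) toward the robot and dowels at (262,161) and (290,229). Both cameras agree on the shift from cover to lower half: about (0.6, 339) mm and −23.35° of yaw. Going back to grasp.

```bash
python3 plan.py 0.507 0.05 0.16 -88
```

```text
t 3.0 pos [0.5057 0.2363 0.1997] ang -101.12 F [-0.5 -0.4  0.9] open 0.0853
trans [ 0.7298 -0.1489  0.1605] rot [-0.0021 -0.0036 -0.4375]
```

>>> {"op": "jog_arm", "data": {"translation": [[0.15,-0.03,0.03],[0.3,-0.06,0.06],[0.45,-0.09,0.1],[0.6,-0.12,0.13],[0.73,-0.15,0.16]], "delta_rot": [[0,0,-0.09],[0,0,-0.18],[0,0,-0.27],[0,0,-0.36],[0,0,-0.44]]}}

```text
time: 3.5
tcp_pos: [0.5068, 0.0457, 0.1601]
ee_rot: [[0.034, -0.999, 0.001], [-0.999, -0.034, -0.003], [0.003, -0.001, -1.0]]
force: [0.5, -0.3, -0.1]
opening: 0.0854
```

```bash
python3 plan.py 0.508 -0.0985 0.12 -77.4
```

```text
t 3.5 pos [0.5068 0.0457 0.1601] ang -88.06 F [ 0.5 -0.3 -0.1] open 0.0854
trans [0.5761 0.015  0.1622] rot [-0.0009 -0.0066 -0.3553]
```

>>> {"op": "jog_arm", "data": {"translation": [[0.15,0,0.04],[0.3,0.01,0.08],[0.45,0.01,0.12],[0.55,0.015,0.15],[0.576,0.015,0.162],[0.576,0.015,0.162],[0.576,0.015,0.162],[0.576,0.015,0.162]], "delta_rot": [[0,0,-0.09],[0,0,-0.18],[0,-0.005,-0.27],[0,-0.005,-0.33],[0,-0.006,-0.355],[0,-0.006,-0.355],[0,-0.006,-0.355],[0,-0.006,-0.355]]}}

```text
time: 4.3
tcp_pos: [0.5084, -0.0965, 0.1205]
ee_rot: [[0.221, -0.975, 0.002], [-0.975, -0.221, 0.001], [-0.0, -0.002, -1.0]]
force: [-0.2, 1.0, 0.2]
opening: 0.0854
```

```bash
python3 plan.py 0.508 -0.0985 0.027 -77.4
```

```text
t 4.3 pos [ 0.5084 -0.0965  0.1205] ang -77.25 F [-0.2  1.   0.2] open 0.0854
trans [0.0076 0.0041 0.3741] rot [-0.0032  0.0008  0.0049]
```

>>> {"op": "jog_arm", "data": {"translation": [[0.008,0.004,0.06],[0.008,0.004,0.14],[0.008,0.004,0.22],[0.008,0.004,0.29],[0.008,0.004,0.34],[0.008,0.004,0.374],[0.008,0.004,0.374],[0.008,0.004,0.374],[0.008,0.004,0.374]], "delta_rot": [[-0.003,0,0.005],[-0.003,0,0.005],[-0.003,0,0.005],[-0.003,0,0.005],[-0.003,0,0.005],[-0.003,0,0.005],[-0.003,0,0.005],[-0.003,0,0.005],[-0.003,0,0.005]]}}

```text
time: 5.2
tcp_pos: [0.5086, -0.0987, 0.0278]
ee_rot: [[0.218, -0.976, 0.002], [-0.976, -0.218, 0.0], [0.0, -0.002, -1.0]]
force: [-0.1, -0.7, 0.1]
opening: 0.0856
```

```bash
python3 plan.py 0.508 -0.0985 0.027 -77.4; python3 - <<'E'
from meas import *
from rig import ctrl
s=ctrl.snapshot("side");cv2.imwrite("pics/s2.png",cv2.resize(s["img"][130:270,220:400,::-1],(720,560),interpolation=cv2.INTER_CUBIC))
E
```

```text
t 5.2 pos [ 0.5086 -0.0987  0.0278] ang -77.4 F [-0.1 -0.7  0.1] open 0.0856
trans [-0.0012  0.0024  0.003 ] rot [-0.003  -0.0004 -0.0001]
```

View pics/s2.png

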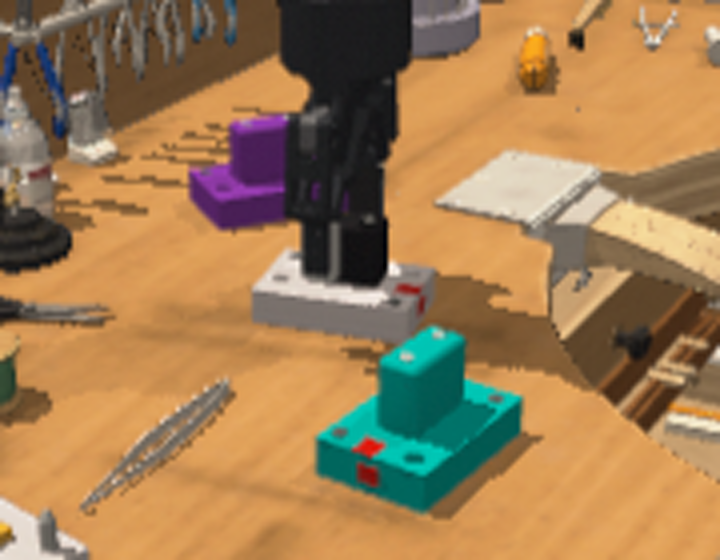

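The open fingers straddle the black handle (crop pixel 345,240) on the aluminium cover. Closing.

>>> {"op": "jog_arm", "data": {"translation": [[0,0,0],[0,0,0],[0,0,0],[0,0,0],[0,0,0],[0,0,0],[0,0,0],[0,0,0],[0,0,0],[0,0,0],[0,0,0],[0,0,0]], "delta_rot": [[0,0,0],[0,0,0],[0,0,0],[0,0,0],[0,0,0],[0,0,0],[0,0,0],[0,0,0],[0,0,0],[0,0,0],[0,0,0],[0,0,0]], "jaw": -1}}

```text
time: 6.45
tcp_pos: [0.5089, -0.0989, 0.028]
ee_rot: [[0.218, -0.976, 0.002], [-0.976, -0.218, -0.0], [0.001, -0.002, -1.0]]
force: [1.5, -1.2, 4.5]
opening: 0.0234
```

```bash
python3 plan.py 0.508 -0.0985 0.16 -77.4
```

```text
t 6.45 pos [ 0.5089 -0.0989  0.028 ] ang -77.42 F [ 1.5 -1.2  4.5] open 0.0234
trans [-0.002   0.0019 -0.5282] rot [-0.004  -0.0011 -0.0006]
```

>>> {"op": "jog_arm", "data": {"translation": [[0,0,-0.03],[0,0,-0.1],[0,0,-0.2],[0,0,-0.32],[0,0,-0.44],[0,0,-0.5],[0,0,-0.5],[0,0,-0.5]], "delta_rot": [[0,0,0],[0,0,0],[0,0,0],[0,0,0],[0,0,0],[0,0,0],[0,0,0],[0,0,0]]}}

```text
time: 7.25
tcp_pos: [0.5074, -0.0985, 0.1521]
ee_rot: [[0.218, -0.976, -0.0], [-0.976, -0.218, 0.0], [-0.0, 0.0, -1.0]]
force: [0.2, -0.7, -2.8]
opening: 0.0232
```

```bash
python3 plan.py 0.508 0.08 0.155 -88; python3 - <<'E'
from meas import *
from rig import ctrl
s=ctrl.snapshot("side");cv2.imwrite("pics/s3.png",cv2.resize(s["img"][100:240,220:400,::-1],(720,560),interpolation=cv2.INTER_CUBIC))
d=ctrl.snapshot("wrist");np.savez("w3.npz",**d);cv2.imwrite("pics/w3.png",d["img"][:,:,::-1])
E
```

```text
t 7.25 pos [ 0.5074 -0.0985  0.1521] ang -77.4 F [ 0.2 -0.7 -2.8] open 0.0232
trans [-0.6964 -0.158  -0.0112] rot [2.000e-04 8.000e-04 3.535e-01]
```

View pics/s3.png

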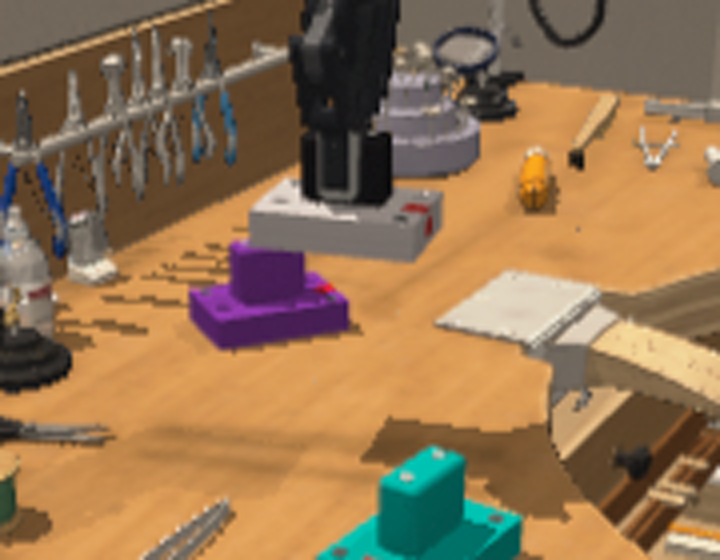

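View pics/w3.png

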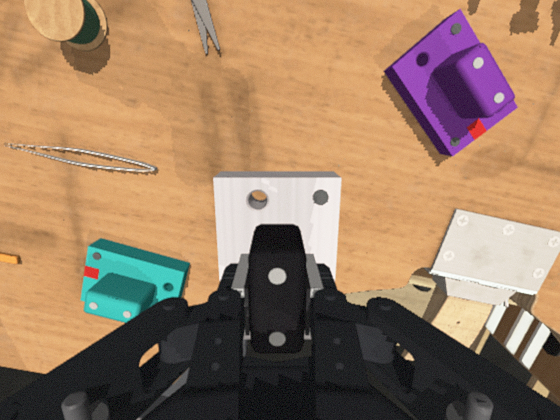

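The cover is held level (weight reads 2.8 N). In the wrist image the (+36,+10) hole is at (258,199) and the far edge runs (215,175)–(340,175). I'll measure the in-hand offset.

```bash
python3 - <<'E'
from meas import *
d=dict(np.load("w3.npz"));P=cloud(d);h=cv2.cvtColor(d["img"],cv2.COLOR_RGB2HSV)
tcp=np.array([.5074,-.0985]);zt=.1521-.006
a=np.radians(12.6);x=np.array([np.cos(a),np.sin(a)]);y=np.array([-x[1],x[0]])
m=(h[...,1]<60)&(h[...,2]>150)&(P[...,2]>.13)&(P[...,2]<.16);m[:165]=0;m[235:]=0;m[:,:205]=0;m[:,350:]=0
print("top z",np.median(P[...,2][m]))
def loc(u,v): 
    w=ray(d,u,v,zt)[:2]-tcp;return np.round([w@x*1000,w@y*1000],2)
for v in (190,205,220,230):
    us=np.nonzero(m[v])[0];print(v,us.min(),us.max(),loc(us.min()-.5,v),loc(us.max()+.5,v))
for u in (225,240,280,300,335):
    vs=np.nonzero(m[:,u])[0];print(u,vs.min(),loc(u,vs.min()-.5))
# hole
b=(~m).astype(np.uint8);b[:185]=0;b[215:]=0;b[:,:240]=0;b[:,340:]=0
n,l,st,ce=cv2.connectedComponentsWithStats(b)
for i in range(1,n):
    if st[i,4]>80: print("hole",st[i].tolist(),loc(st[i,0]+st[i,2]/2-.5,st[i,1]+st[i,3]/2-.5))
E
```

```text
top z 0.14552789736497956
190 214 339 [40.76 31.69] [ 40.83 -31.76]
205 215 338 [32.94 31.65] [ 33.01 -31.73]
220 216 337 [24.88 31.61] [ 24.95 -31.7 ]
230 216 337 [19.37 31.92] [ 19.44 -32.03]
225 177 [47.61 25.57]
240 177 [47.62 18.11]
280 177 [47.64 -1.77]
300 177 [ 47.65 -11.71]
335 173 [ 49.66 -28.99]
hole [248, 191, 19, 18, 282] [35.86  9.88]
hole [313, 190, 15, 15, 179] [ 37.2  -22.09]
```

>>> {"op": "jog_arm", "data": {"translation": [[-0.08,-0.02,0],[-0.2,-0.05,0],[-0.35,-0.08,0],[-0.5,-0.11,0],[-0.62,-0.14,0],[-0.7,-0.16,0]], "delta_rot": [[0,0,0.05],[0,0,0.1],[0,0,0.18],[0,0,0.25],[0,0,0.32],[0,0,0.35]]}}

```text
time: 7.95
tcp_pos: [0.5067, 0.0844, 0.15]
ee_rot: [[0.04, -0.999, -0.005], [-0.999, -0.04, 0.002], [-0.002, 0.005, -1.0]]
force: [-0.3, -0.2, -2.3]
opening: 0.023
```

```bash
python3 plan.py 0.5098 0.2402 0.12 -100.75
```

```text
t 7.95 pos [0.5067 0.0844 0.15  ] ang -87.73 F [-0.3 -0.2 -2.3] open 0.023
trans [-0.622  -0.0377  0.121 ] rot [0.0098 0.0025 0.4341]
```

>>> {"op": "jog_arm", "data": {"translation": [[-0.1,-0.006,0],[-0.25,-0.015,0],[-0.4,-0.024,0.03],[-0.53,-0.032,0.07],[-0.6,-0.037,0.1],[-0.622,-0.038,0.121],[-0.622,-0.038,0.121],[-0.622,-0.038,0.121],[-0.622,-0.038,0.121],[-0.622,-0.038,0.121]], "delta_rot": [[0.002,0,0.07],[0.004,0,0.17],[0.006,0,0.28],[0.01,0.002,0.37],[0.01,0.002,0.42],[0.01,0.002,0.434],[0.01,0.002,0.434],[0.01,0.002,0.434],[0.01,0.002,0.434],[0.01,0.002,0.434]]}}

```text
time: 8.95
tcp_pos: [0.5104, 0.2386, 0.1204]
ee_rot: [[-0.189, -0.982, 0.001], [-0.982, 0.189, -0.0], [0.0, -0.001, -1.0]]
force: [0.1, 0.0, -3.1]
opening: 0.0236
```

```bash
python3 plan.py 0.5098 0.2402 0.088 -100.75
```

```text
t 8.95 pos [0.5104 0.2386 0.1204] ang -100.89 F [ 0.1  0.  -3.1] open 0.0236
trans [-0.0057  0.0037  0.1297] rot [-0.0015 -0.     -0.0046]
```

>>> {"op": "jog_arm", "data": {"translation": [[-0.006,0.004,0.03],[-0.006,0.004,0.07],[-0.006,0.004,0.11],[-0.006,0.004,0.13],[-0.006,0.004,0.13],[-0.006,0.004,0.13]], "delta_rot": [[0,0,-0.004],[0,0,-0.004],[0,0,-0.004],[0,0,-0.004],[0,0,-0.004],[0,0,-0.004]]}}

```text
time: 9.55
tcp_pos: [0.5098, 0.2404, 0.0877]
ee_rot: [[-0.187, -0.982, 0.001], [-0.982, 0.187, -0.0], [0.0, -0.001, -1.0]]
force: [-0.1, 0.0, -3.2]
opening: 0.0234
```

```bash
python3 plan.py 0.5098 0.2402 0.058 -100.75; python3 - <<'E'
from meas import *
from rig import ctrl
s=ctrl.snapshot("side");d=ctrl.snapshot("wrist");np.savez("w4.npz",**d);np.savez("s4.npz",**s)
a=cv2.resize(s["img"][190:300,150:270,::-1],(400,366),interpolation=cv2.INTER_CUBIC)
b=cv2.resize(d["img"][130:250,190:320,::-1],(400,366),interpolation=cv2.INTER_CUBIC)
cv2.imwrite("pics/sw4.png",np.hstack([a,b]))
E
```

```text
t 9.55 pos [0.5098 0.2404 0.0877] ang -100.76 F [-0.1  0.  -3.2] open 0.0234
trans [ 6.000e-04 -1.000e-04  1.188e-01] rot [-0.0012 -0.0003 -0.0004]
```

View pics/sw4.png

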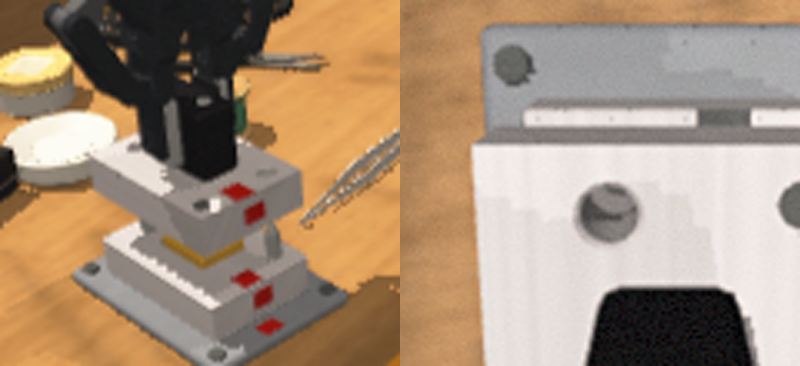

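The red marks line up and the dowel shows through the hole at right-crop (605,212). Descending slowly.

>>> {"op": "jog_arm", "data": {"translation": [[0,0,0.01],[0,0,0.025],[0,0,0.04],[0,0,0.055],[0,0,0.07],[0,0,0.08],[0,0,0.08]], "delta_rot": [[0,0,0],[0,0,0],[0,0,0],[0,0,0],[0,0,0],[0,0,0],[0,0,0]]}}

```text
time: 10.35
tcp_pos: [0.5098, 0.2404, 0.0677]
ee_rot: [[-0.187, -0.982, 0.001], [-0.982, 0.187, -0.0], [0.0, -0.001, -1.0]]
force: [-0.6, -0.2, -2.3]
opening: 0.023
```

```bash
python3 plan.py 0.5098 0.2402 0.058 -100.75;python3 -c "
from rig import ctrl;print(ctrl.read_state()['ft_torque'])"
```

```text
t 10.35 pos [0.5098 0.2404 0.0677] ang -100.76 F [-0.6 -0.2 -2.3] open 0.023
trans [0.0007 0.     0.0388] rot [-0.0014 -0.0002 -0.0003]
[ 0.01278853 -0.00904624 -0.01790589]
```

Dowels engaged (gap about 10 mm) with no side force. Continuing onto the ejector.

>>> {"op": "jog_arm", "data": {"translation": [[0,0,0.008],[0,0,0.014],[0,0,0.02],[0,0,0.026],[0,0,0.032],[0,0,0.036],[0,0,0.036]], "delta_rot": [[0,0,0],[0,0,0],[0,0,0],[0,0,0],[0,0,0],[0,0,0],[0,0,0]]}}

```text
time: 11.05
tcp_pos: [0.5099, 0.2404, 0.0591]
ee_rot: [[-0.187, -0.982, 0.001], [-0.982, 0.187, -0.0], [-0.0, -0.001, -1.0]]
force: [-1.9, -0.8, 6.3]
opening: 0.0234
```

```bash
python3 plan.py 0.5098 0.2402 0.058 -100.75;python3 -c "
from rig import ctrl;print(ctrl.read_state()['ft_torque'])"
```

```text
t 11.05 pos [0.5099 0.2404 0.0591] ang -100.76 F [-1.9 -0.8  6.3] open 0.0234
trans [0.0008 0.0002 0.0045] rot [-0.0018  0.0001 -0.0003]
[-0.21051488  0.50319785  0.01717882]
```

>>> {"op": "jog_arm", "data": {"translation": [[0,0,0.004],[0,0,0.006],[0,0,0.008],[0,0,0.008]], "delta_rot": [[0,0,0],[0,0,0],[0,0,0],[0,0,0]]}}

```text
time: 11.45
tcp_pos: [0.5099, 0.2404, 0.058]
ee_rot: [[-0.187, -0.982, 0.001], [-0.982, 0.187, 0.0], [-0.0, -0.001, -1.0]]
force: [-2.9, -0.5, 8.5]
opening: 0.0234
```

```bash
python3 plan.py 0.5098 0.2402 0.058 -100.75;python3 -c "
from rig import ctrl;print(ctrl.read_state()['ft_torque'])"
```

```text
t 11.45 pos [0.5099 0.2404 0.058 ] ang -100.77 F [-2.9 -0.5  8.5] open 0.0234
trans [0.0007 0.0002 0.0001] rot [-0.002   0.0005 -0.0006]
[-0.26037809  0.54118572  0.01177721]
```

>>> {"op": "jog_arm", "data": {"translation": [[0,0,0.006],[0,0,0.009],[0,0,0.012],[0,0,0.012]], "delta_rot": [[0,0,0],[0,0,0],[0,0,0],[0,0,0]]}}

```text
time: 11.85
tcp_pos: [0.5099, 0.2404, 0.0579]
ee_rot: [[-0.187, -0.982, 0.002], [-0.982, 0.187, 0.0], [-0.001, -0.002, -1.0]]
force: [-5.7, -2.8, 20.4]
opening: 0.0236
```

```bash
python3 plan.py 0.5098 0.2402 0.058 -100.75;python3 -c "
from rig import ctrl;print(ctrl.read_state()['ft_torque'])"
```

```text
t 11.85 pos [0.5099 0.2404 0.0579] ang -100.77 F [-5.7 -2.8 20.4] open 0.0236
trans [ 0.0007  0.0001 -0.0003] rot [-0.0029  0.0014 -0.0006]
[-0.66087687  1.30432698 -0.02424169]
```

>>> {"op": "jog_arm", "data": {"translation": [[0,0,0.013],[0,0,0.014],[0,0,0.015],[0,0,0.015],[0,0,0.015],[0,0,0.015],[0,0,0.015],[0,0,0.015]], "delta_rot": [[0,0,0],[0,0,0],[0,0,0],[0,0,0],[0,0,0],[0,0,0],[0,0,0],[0,0,0]]}}

```text
time: 12.65
tcp_pos: [0.5099, 0.2404, 0.0579]
ee_rot: [[-0.187, -0.982, 0.002], [-0.982, 0.187, 0.001], [-0.001, -0.002, -1.0]]
force: [-7.5, -3.9, 25.5]
opening: 0.0236
```

```bash
python3 plan.py 0.5098 0.2402 0.058 -100.75; python3 - <<'E'
from meas import *
from rig import ctrl
s=ctrl.snapshot("side");d=ctrl.snapshot("wrist");np.savez("w5.npz",**d)
a=cv2.resize(s["img"][190:300,150:270,::-1],(400,366),interpolation=cv2.INTER_CUBIC)
b=cv2.resize(d["img"][130:250,190:320,::-1],(400,366),interpolation=cv2.INTER_CUBIC)
cv2.imwrite("pics/sw5.png",np.hstack([a,b]))
P=cloud(d);h=cv2.cvtColor(d["img"],cv2.COLOR_RGB2HSV);z=P[...,2]
m=(h[...,1]<60)&(h[...,2]>120)&(z>.042)&(z<.06);m[:150]=0;m[240:]=0;m[:,:195]=0;m[:,350:]=0
q=P[m];c,*_=np.linalg.lstsq(np.c_[q[:,:2],np.ones(len(q))],q[:,2],rcond=None);print("plate top z",np.median(q[:,2]),"slopes",c[:2],len(q))
s=ctrl.read_state();print(s["force"],s["ft_torque"],s["time"],np.abs(s["joint_vel"]).max())
E
```

```text
t 12.65 pos [0.5099 0.2404 0.0579] ang -100.76 F [-7.5 -3.9 25.5] open 0.0236
trans [ 0.0007  0.0001 -0.0004] rot [-0.0041  0.0026 -0.0005]
plate top z 0.05196050105616628 slopes [-0.0443462   0.00587614] 7127
[-8.10343033 -4.17065395 25.88386773] [-0.87376211  1.6257231   0.03549262] 12.75 0.0015265094946496107
```

View pics/sw5.png

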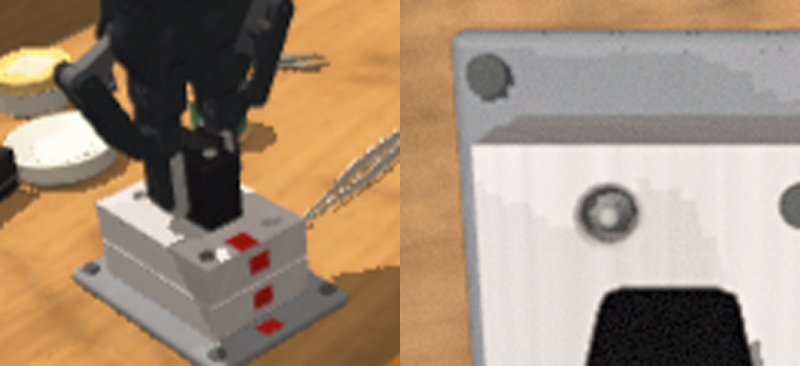

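The picture shows the halves closed face to face, red over red at left-crop (260,262)/(263,297), with the dowel centred in its hole. The plane fit gave a slope of −0.044. To see whether that's camera bias, I'll compare the same fit with the freely held plate, using a robust fit.

```bash
python3 - <<'E'
from meas import *
for f,lo,hi in (("w3",.13,.16),("w4",.07,.095),("w5",.042,.06)):
    d=dict(np.load(f+".npz"));P=cloud(d);h=cv2.cvtColor(d["img"],cv2.COLOR_RGB2HSV);z=P[...,2]
    m=(h[...,1]<60)&(h[...,2]>120)&(z>lo)&(z<hi);m[:178]=0;m[222:]=0;m[:,:215]=0;m[:,335:]=0
    q=P[cv2.erode(m.astype(np.uint8),np.ones((3,3)))>0]
    for _ in range(4):
        A=np.c_[q[:,:2],np.ones(len(q))];c=np.linalg.lstsq(A,q[:,2],rcond=None)[0];r=abs(q[:,2]-A@c);q=q[r<2.5*np.median(r)+1e-5]
    print(f,len(q),np.median(q[:,2]).round(4),"slopes",c[:2].round(4),"normal vs tool axis next")
E
```

```text
w3 3620 0.1455 slopes [-0.0023 -0.0016] normal vs tool axis next
w4 3573 0.082 slopes [ 0.0025 -0.0022] normal vs tool axis next
w5 3553 0.052 slopes [ 0.0015 -0.0021] normal vs tool axis next
```

The robust fit shows the plate level (slope about 0.002), with its top at 52.0 mm, which is exactly shut. The push is about 26 N and the arm is at rest. Handing in.

```bash
python3 - <<'E'
from rig import ctrl
print(ctrl.sign_off()); s=ctrl.read_state();print(s["time"],s["force"],s["tcp_pos"],s["opening"])
E
```

```text
the job is handed in; nothing more can be done
None
the job is handed in; nothing more can be done
```

The mould is shut, and I handed the job in at about 12.8 s with the gripper still holding it pressed down. I took the black-handled half, set it on the dowels red mark over red mark, and pressed it down against the ejector.

Last checks before hand-in:
- **Shut:** the plate's top measured 52.0 mm above the bench, which means no gap. The plate was level to about 0.002 rad.
- **Alignment:** the red marks lined up, and the +x dowel sat centred in its hole.
- **Push:** the wrist read about 26 N. After the 10 N spring and the plate's weight, I estimate about 18 N between the faces; I had no direct reading of that. There was also about 9 N of steady side force, within limits.
- **Grip and rest:** the jaws were holding the handle at 23.6 mm, and the arm was at rest.

Two readings disagreed along the way:
- **Cameras:** the top and wrist cameras differed by about 2.5 mm in x. I used the wrist camera because it matched the grasp, and the dowels went in without side force.
- **Tilt:** a first rough fit gave a tilt of 0.044, over the limit. Repeating it without edge pixels gave the 0.002 above.

I never aimed at or touched the spool, tweezers or stick, but I did not re-measure their positions at the end.

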